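# Switch on the microscope's control boxes in order

## Task

Start up the microscope's control boxes by pressing their keys lightly with a fingertip, each until it is fully down and stays there: first the bar key of the oblong lamp box, then the round key of the puck-shaped shutter box, then the square key of the square camera box. Leave the plus-shaped key of the six-sided heater box alone, and do not pick up or shift any of the boxes or the other things on the bench.

Things in the scene. Friction and masses are not known exactly. Their poses are not given: they have to be found in the camera images.
- lamp_box: Lamp box: oblong beige housing 90 (x) x 120 (y) x 50 mm high with vent slots on top; the biggest box. Stands loose on the bench, about half a kilo (0.25 to 1 kg). Origin at the centre of its underside, z up. Its one black key, a long bar 18 (x) x 50 (y) mm, is at the middle of its top.
- lamp_key_top (a point): Centre of the top face of the lamp key; moves with the key. 66 mm above the bench with the key out (16 mm above the housing), 58 mm with it fully in and let go. The key has a sprung cap: this top face gives a further 0.4 mm per newton (4.5 mm at most) while pressed and comes back when let go.
- lamp_key (a joint): How far that key is latched in, m (without the give of its sprung cap): about 0 = out (off), 0.008 = fully in (on). It slides straight down against about 3.5 N of steady friction, has no return spring and stays where it is left; at 0.008 it meets a hard stop. More than 25 N on a key or its box is too hard.
- shutter_box: Shutter box: round puck-shaped beige housing, 84 mm diameter, 38 mm high. Stands loose on the bench, about half a kilo (0.25 to 1 kg). Origin at the centre of its underside, z up. Its one black key, a round disc 28 mm in diameter, is at the middle of its top.
- shutter_key_top (a point): Centre of the top face of the shutter key; moves with the key. 54 mm above the bench with the key out (16 mm above the housing), 46 mm with it fully in and let go. The key has a sprung cap: this top face gives a further 0.4 mm per newton (4.5 mm at most) while pressed and comes back when let go.
- shutter_key (a joint): How far that key is latched in, m (without the give of its sprung cap): about 0 = out (off), 0.008 = fully in (on). It slides straight down against about 3.5 N of steady friction, has no return spring and stays where it is left; at 0.008 it meets a hard stop. More than 25 N on a key or its box is too hard.
- camera_box: Camera box: square beige housing 70 x 70 x 34 mm high. Stands loose on the bench, about half a kilo (0.25 to 1 kg). Origin at the centre of its underside, z up. Its one black key, a square 26 x 26 mm, is at the middle of its top.
- camera_key_top (a point): Centre of the top face of the camera key; moves with the key. 50 mm above the bench with the key out (16 mm above the housing), 42 mm with it fully in and let go. The key has a sprung cap: this top face gives a further 0.4 mm per newton (4.5 mm at most) while pressed and comes back when let go.
- camera_key (a joint): How far that key is latched in, m (without the give of its sprung cap): about 0 = out (off), 0.008 = fully in (on). It slides straight down against about 3.5 N of steady friction, has no return spring and stays where it is left; at 0.008 it meets a hard stop. More than 25 N on a key or its box is too hard.
- heater_box: Stage heater box, to be left off: six-sided beige housing about 92 mm across the corners, 42 mm high. Stands loose on the bench, about half a kilo (0.25 to 1 kg). Origin at the centre of its underside, z up. Its one black key, a plus sign 34 mm across with arms 11 mm wide, is at the middle of its top.
- heater_key_top (a point): Centre of the top face of the heater key; moves with the key. 58 mm above the bench with the key out (16 mm above the housing), 50 mm with it fully in and let go. The key has a sprung cap: this top face gives a further 0.4 mm per newton (4.5 mm at most) while pressed and comes back when let go.
- heater_key (a joint): How far that key is latched in, m (without the give of its sprung cap): about 0 = out (off), 0.008 = fully in (on). It slides straight down against about 3.5 N of steady friction, has no return spring and stays where it is left; at 0.008 it meets a hard stop. More than 25 N on a key or its box is too hard.
- slide_case: Bystander: white slide case 60 x 90 x 24 mm, loose, origin at the centre of its underside.
- sample_jar: Bystander: closed sample jar 44 mm in diameter, 55 mm high, loose, origin at the centre of its underside.
- tally: Bystander: metal hand tally counter 55 x 45 x 30 mm with a plunger sticking out 12 mm from its -x side, loose, origin at the centre of its underside.
Not all that is in view belongs to the job. What is shaped like the shutter_box but green or yellow is not meant.

How it is judged (in metres and radians):
On the way, in this order (a step that is already met when the one before it is completed fails the run):
1. the lamp key is fully down (value of joint lamp_key above 0.006 m), for 0.2 s.
2. the shutter key is fully down (value of joint shutter_key above 0.006 m), for 0.2 s.
3. the camera key is fully down (value of joint camera_key above 0.006 m), for 0.2 s.
At the end, for the whole second after the job is handed in: The lamp, shutter and camera keys are each in by more than 6 mm of their 8 mm, the heater key by less than 3 mm; the four boxes are at rest within 20 mm of where they started, the slide case, sample jar and tally counter within 15 mm (value of joint each of lamp_key, shutter_key, camera_key above 0.006 m and value of joint heater_key below 0.003 m and distance of each of lamp_box, shutter_box, camera_box, heater_box from where it was at the start of the episode below 0.02 m and distance of each of slide_case, sample_jar, tally from where it was at the start of the episode below 0.015 m and linear speed of each of lamp_box, shutter_box, camera_box, heater_box below 0.02 m/s); the robot touches nothing.
It fails at once if a key goes in (more than 4 mm) before the one that should come before it is in ((value of joint shutter_key above 0.004 m and value of joint lamp_key below 0.005 m) or (value of joint camera_key above 0.004 m and value of joint shutter_key below 0.005 m)).
It fails at once if the heater key is pushed in more than 3 mm (value of joint heater_key above 0.003 m).
It fails at once if a box or its key is pushed with more than 25 N (contact force between any of the fingers, the arm and lamp_box above 25 N or contact force between any of the fingers, the arm and shutter_box above 25 N or contact force between any of the fingers, the arm and camera_box above 25 N or contact force between any of the fingers, the arm and heater_box above 25 N).
It fails at once if a control box is lifted more than 8 mm, tipped, or shifted more than 20 mm (height (world z) of any of lamp_box, shutter_box, camera_box, heater_box above 0.008 m or distance of any of lamp_box, shutter_box, camera_box, heater_box from where it was at the start of the episode above 0.02 m or angle between any of lamp_box, shutter_box, camera_box, heater_box's own z axis and vertical above 0.15 rad).
It fails at once if the slide case, sample jar or tally counter is shifted more than 15 mm or tipped (distance of any of slide_case, sample_jar, tally from where it was at the start of the episode above 0.015 m or angle between any of slide_case, sample_jar, tally's own z axis and vertical above 0.2 rad).
It also fails if it takes over 48 s, if anything falls off the work surface, if the arm or the gripper's body presses on something with over 40 N, if the wrist force passes 120 N, or if a joint passes its speed limit or range.

## Robot

A 7-joint arm with a two-finger parallel gripper is mounted at the origin on the work surface. World frame = base frame: x ahead of the robot, y to its left, z up, the work surface at z = 0. Lengths are in mm, angles in rad, forces in N, time in s.
With the tool pointing down it reaches from about 350 to 900 mm from the base axis. Payload 8.1 kg.
Tool frame: the origin (TCP) lies midway between the tips of the shut fingers; the grasp point (between the pads) lies 19 mm behind it; z points along the fingers, y is the line along which they close (so a half turn about z gives the same grasp; the last joint's range is limited). The gripper opens to 92 mm and grips with 3 to 60 N. Pads are 19 mm wide; open, the fingers measure 130 mm over their backs; the gripper's body (75 mm by 190 mm) begins 47 mm behind the grasp point.
Start: joints at [1.19, 0.434, 0.025, 1.573, -0.012, 1.134, -0.075], TCP at [171.376, -601.059, 226.742] pointing down, gripper open.
Joint ranges: [-2.62, 2.62], [-0.44, 2.09], [-1.27, 1.32], [0.08, 2.57], [-1.32, 4.46], [0.12, 2], [-2.74, 2.74]. Speed limits (rad/s): [2.22, 2.22, 3.01, 3.01, 3.14, 3.14, 3.14].

## Interface

Orientations are given as a rotation vector (axis times angle).
In Python, from plant import * gives the robot as it stands.
- The arm moves only by the tool apply_moves, never from a script. Its argument "deltas" is a list of rows, each a list of 3 entries, a list of its own where there are three numbers: the shift along the tool's x, y, z in mm, then the turn, a rotation vector about the tool's x, y, z in rad, then the opening, from 0 (shut) to 1 (fully open). A call has 1 to 10 rows; each row shifts and turns the commanded pose from where the row before left it, along the tool's axes as they then stand; what a row does not reach is not made up. A row lasts 1/10 s, in which the tool goes at most 50 mm and 8.59 degrees, less where a joint would pass 70% of its speed; a pose out of reach is approached as far as the arm can. A call with a gripper value outside its range is refused whole. The fingers move at their own pace and stop on an object; "squeeze" is the grip in N (left out, the last holds). Time passes only in rows, so rows that do not move let the fingers close. It gives the time, the measured TCP pose, the force, the opening and the grip force at its end, in the units of the state.
- sense(): the state, without advancing time (a new reading comes with each control period).
- read_camera(name): name is "scene" or "top"; returns the picture (384x512x3 uint8, blue, green, red); there is no depth.
- camera_model(name): a dict with "intrinsics" (3x3 intrinsics, pixels), "position" and "orientation" of the camera in the world. Camera axes: x right, y down, z forward; pixel columns grow to the right and rows downward; lengths in mm; the calibration is good to about 2 mm. A picture is of the moment at which its call begins. camera_model takes no time and is no camera call.
- hand_in(): hands the job in; it is judged then, once.
Trained networks look in the newest picture that a camera, given by its name, has taken for a name from the list of things; names that differ only in an ending like _2 or _b are one class to them, and where a whole thing is asked for, a point or a joint stands for the part that bears it (a point fixed in the world has none). Each returns a list of dicts, best first, with "score" (0 to 1); they miss things now and then, are a little off and sometimes report something else, mostly with a low value. They report only what shows in the picture. A call takes as long as a camera call. They do not tell look-alikes from the thing itself.
- spot_in(camera, thing): "point" ([x, y, z] in mm, in world coordinates, good to about 4 mm: the middle of the surface that is visible of it).
The state is a dict: "clock": time; "qpos": joint angles; "qvel": joint speeds; "tau": joint torques, N m; "position": TCP position; "ee_rot": TCP orientation; "contact_force": force on the tool from outside, world axes, zero at the start; "torque": the same for the moment, N m; "gripper_width": finger opening in mm; "grip_force": force on a finger pad.
Only numpy, scipy, OpenCV 4.12 (cv2) and the standard library are available. Lean on these libraries where they do the work, as an engineer would, in place of code of your own. Each camera call takes 0.05 s, during which the arm holds its last target. There are 200 camera calls.

## Working session

There is one attempt and no reset: what is moved stays moved. The work goes in short steps, Python scripts to look and compute and a tool call to move; the robot and the scene stay as the last step left them, time stands still between calls to the robot, and variables do not carry over. Pictures are saved under pics/ and viewed, at most 10 in all, crops included, and the job is handed in when it is done.

Besides the shell and the picture viewer there is one more tool, called after "Request:" as name(argument=value, ...) on one line, values as JSON. apply_moves: Moves the arm, as the interface text tells. Its arguments: {"type":"object","properties":{"deltas":{"type":"array"},"squeeze":{"type":"number"}},"required":["deltas"]}

```bash
mkdir -p pics; python3 - <<'E'
from plant import *
import cv2,numpy as np
for c in("scene","top"):
    im=read_camera(c); cv2.imwrite(f"pics/{c}0.png",im)
    m=camera_model(c); print(c,m)
    for n in("lamp_box","lamp_key_top","shutter_box","shutter_key_top","camera_box","camera_key_top","heater_box","heater_key_top","slide_case","sample_jar","tally"):
        print(n,[(np.round(d["point"]).tolist(),round(d["score"],2)) for d in spot_in(c,n)[:3]])
s=sense();print(s)
E
```

```text
scene {'intrinsics': array([[358.24163953,   0.        , 262.48190852],
       [  0.        , 358.24163953, 194.85566243],
       [  0.        ,   0.        ,   1.        ]]), 'position': array([982.49257837, 157.12796987, 737.41702277]), 'orientation': array([-1.56047094, -2.2345191 ,  0.66185666])}
lamp_box [([512.0, -275.0, 51.0], 0.68)]
lamp_key_top [([498.0, -286.0, 66.0], 0.47)]
shutter_box [([352.0, 108.0, 38.0], 0.85), ([613.0, 93.0, 43.0], 0.7), ([490.0, 124.0, 36.0], 0.65)]
shutter_key_top [([338.0, 104.0, 52.0], 0.64), ([473.0, 124.0, 53.0], 0.61)]
camera_box [([544.0, 318.0, 35.0], 0.9), ([536.0, 317.0, 49.0], 0.34)]
camera_key_top [([535.0, 324.0, 46.0], 0.45)]
heater_box [([540.0, -92.0, 40.0], 0.72)]
heater_key_top []
slide_case []
sample_jar [([753.0, 201.0, 55.0], 0.79)]
tally [([736.0, -217.0, 31.0], 0.58)]
top {'intrinsics': array([[393.97389628,   0.        , 252.48393068],
       [  0.        , 393.97389628, 187.67500087],
       [  0.        ,   0.        ,   1.        ]]), 'position': array([421.07391009,   8.47374032, 828.90848199]), 'orientation': array([-2.1
[... 626 characters left out ...]
)]
{'clock': 1.2, 'qpos': array([ 1.19040378,  0.43452971,  0.02498978,  1.57319772, -0.01163147,
        1.13398605, -0.07513017]), 'qvel': array([-0.0013179 , -0.00063015, -0.00120452, -0.00040761,  0.00180204,
       -0.00016634,  0.00112567]), 'tau': array([-3.64211483e-04, -6.67681074e+01,  9.83559787e-01, -3.14800858e+01,
       -6.07841369e-02,  3.28239764e-02,  1.75230377e-05]), 'position': array([ 171.39108346, -601.05865163,  226.72412191]), 'ee_rot': array([3.11134391e+00, 4.34765884e-01, 3.88165389e-05]), 'contact_force': array([-0.71232053, -0.33955343,  0.2917995 ]), 'torque': array([-0.01236017,  0.01084632,  0.01710957]), 'grip_force': 0.0, 'gripper_width': 91.68552149061627}
```

```bash
python3 -c "
import cv2,numpy as np
a=cv2.imread('pics/scene0.png');b=cv2.imread('pics/top0.png')
cv2.imwrite('pics/top0b.png',cv2.resize(b,(800,600)))"
```

```text
(no output)
```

View pics/top0b.png

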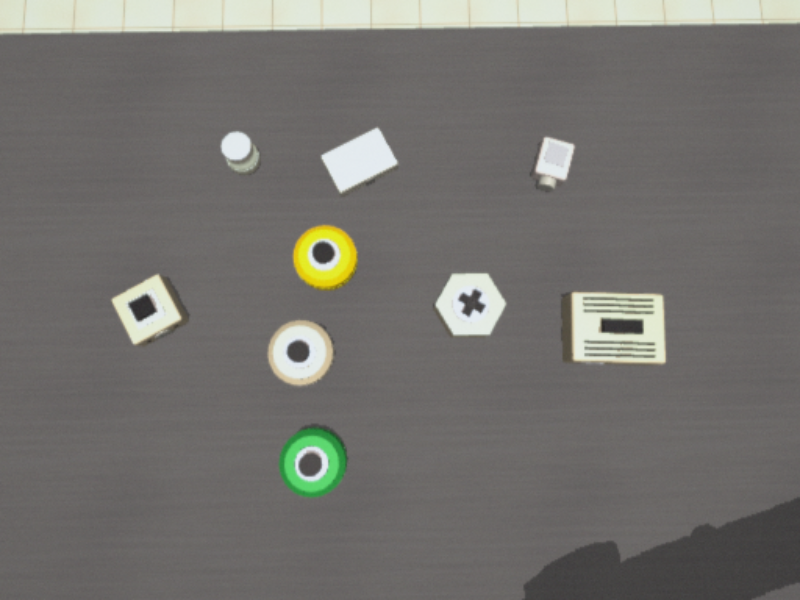

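View pics/scene0.png

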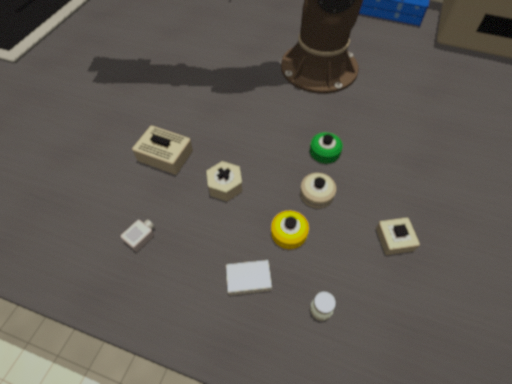

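The top picture (800x600) shows the lamp key at (622,326), the heater plus at (471,303) and the camera key at (144,307). There are three pucks: yellow (325,256), beige (300,352) and green (313,462). Only the beige one fits the shutter box, since green and yellow are ruled out. Next I'll confirm it in a crop and measure the keys.

```bash
cat > h.py <<'E'
import cv2,numpy as np
from scipy.spatial.transform import Rotation as R
from plant import *
H={"lamp":66,"shutter":54,"camera":50,"heater":58}
G={"lamp":(496,-282),"shutter":(476,121),"camera":(535,320),"heater":(532,-101)}
def proj(m,p):
    q=R.from_rotvec(m["orientation"]).inv().apply(np.array(p,float)-m["position"]); u=m["intrinsics"]@q; return u[:2]/u[2]
def back(m,uv,z):
    d=R.from_rotvec(m["orientation"]).apply(np.linalg.inv(m["intrinsics"])@[uv[0],uv[1],1]); p=m["position"]
    return p+d*(z-p[2])/d[2]
def key(im,m,n,z=None,w=14):
    z=z or H[n]; u,v=proj(m,[*G[n],z]).astype(int); x0,y0=u-w,v-w
    g=im[y0:y0+2*w,x0:x0+2*w].max(2); k=(g<75).astype(np.uint8)
    N,l,s,c=cv2.connectedComponentsWithStats(k)
    i=min((i for i in range(1,N) if s[i,4]>15),key=lambda i:np.hypot(*(c[i]-w)))
    return c[i]+[x0,y0],s[i,4],back(m,c[i]+[x0,y0],z)
E
python3 - <<'E'
from h import *
for c in("top","scene"):
    im=cv2.imread(f"pics/{c}0.png");m=camera_model(c)
    for n in H:
        try:
            a,b,p=key(im,m,n); print(c,n,a.round(1),b,p.round(1))
        except Exception as e: print(c,n,e)
im=cv2.imread("pics/top0.png")
cv2.imwrite("pics/crop.png",cv2.resize(im[130:330,60:260],(600,600),interpolation=cv2.INTER_CUBIC))
s=sense();print(R.from_rotvec(s["ee_rot"]).as_matrix().round(3))
E
```

```text
top lamp [396.7 208.4] 182 [ 496.7 -284.    66. ]
top shutter [190.4 224.6] 99 [474.2 119.9  54. ]
top camera [ 90.7 196.7] 156 [534.1 318.1  50. ]
top heater [299.7 192.8] 51 [532.3 -96.6  58. ]
scene lamp [160.2 140.4] 128 [ 501.8 -282.4   66. ]
scene shutter [319.1 182.6] 78 [480.  121.2  54. ]
scene camera [400.1 230.5] 119 [539.2 318.5  50. ]
scene heater [223.3 173.8] 78 [537.  -97.6  58. ]
[[ 0.962  0.274  0.   ]
 [ 0.274 -0.962 -0.   ]
 [ 0.     0.    -1.   ]]
```

View pics/crop.png

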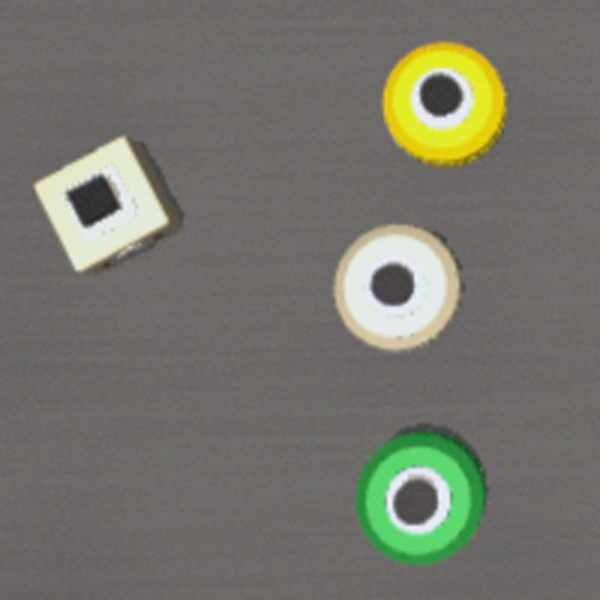

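The crop shows the beige puck at (397,287), between the yellow (443,103) and the green (417,500). That is the shutter box, with its black round key at (393,284). Key estimates averaged over both cameras are lamp (499,-283), shutter (477,120.5) and camera (536.5,318). I'll move above the lamp key with the fingers shut.

Request:
apply_moves(deltas=[[[40,-21.6,0],[0,0,0],0],[[40,-21.6,0],[0,0,0],0],[[40,-21.6,0],[0,0,0],0],[[40,-21.6,0],[0,0,0],0],[[40,-21.6,0],[0,0,0],0],[[40,-21.6,0],[0,0,0],0],[[40,-21.6,0],[0,0,0],0],[[40,-21.6,0],[0,0,0],0],[[40,-21.6,0],[0,0,0],0],[[40,-21.6,0],[0,0,0],0]])

```text
clock: 2.2
position: [498.0, -282.3, 227.0]
ee_rot: [3.111, 0.434, 0.001]
contact_force: [0.4, -0.7, -0.1]
gripper_width: 16.6
grip_force: 0.0
```

Request:
apply_moves(deltas=[[[1,0,30],[0,0,0],0],[[0,0,30],[0,0,0],0],[[0,0,30],[0,0,0],0],[[0,0,25],[0,0,0],0],[[0,0,20],[0,0,0],0],[[0,0,15],[0,0,0],0],[[0,0,0],[0,0,0],0],[[0,0,0],[0,0,0],0]])

```text
clock: 3.0
position: [497.9, -283.5, 77.0]
ee_rot: [-3.111, -0.435, 0.0]
contact_force: [0.1, -0.7, 0.1]
gripper_width: 0.5
grip_force: 0.0
```

Request:
apply_moves(deltas=[[[0,0,6],[0,0,0],0],[[0,0,2],[0,0,0],0],[[0,0,2],[0,0,0],0],[[0,0,2],[0,0,0],0],[[0,0,2],[0,0,0],0],[[0,0,2],[0,0,0],0],[[0,0,0],[0,0,0],0]])

```text
clock: 3.7
position: [498.0, -283.5, 60.7]
ee_rot: [3.111, 0.435, 0.0]
contact_force: [-0.3, 0.2, 2.7]
gripper_width: 0.4
grip_force: 1.5
```

Request:
apply_moves(deltas=[[[0,0,1.5],[0,0,0],0],[[0,0,1.5],[0,0,0],0],[[0,0,1.5],[0,0,0],0],[[0,0,1],[0,0,0],0],[[0,0,0],[0,0,0],0],[[0,0,0],[0,0,0],0]])

```text
clock: 4.3
position: [498.0, -283.5, 55.5]
ee_rot: [3.111, 0.435, 0.0]
contact_force: [-1.2, 0.9, 7.1]
gripper_width: 0.6
grip_force: 3.5
```

Force rose to 7 N at z=55.5, so the key is at its stop. I'll lift and go over to the shutter.

Request:
apply_moves(deltas=[[[0,0,-5],[0,0,0],0],[[0,0,-15],[0,0,0],0],[[0,0,-30],[0,0,0],0],[[0,0,-30],[0,0,0],0],[[0,0,-20],[0,0,0],0],[[0,0,0],[0,0,0],0]])

```text
clock: 4.9
position: [499.2, -284.0, 158.0]
ee_rot: [3.109, 0.434, 0.006]
contact_force: [0.6, -0.3, 0.7]
gripper_width: 0.5
grip_force: 0.0
```

Request:
apply_moves(deltas=[[[9,-39.4,0],[0,0,0],0],[[9,-39.4,0],[0,0,0],0],[[9,-39.4,0],[0,0,0],0],[[9,-39.4,0],[0,0,0],0],[[9,-39.4,0],[0,0,0],0],[[9,-39.4,0],[0,0,0],0],[[9,-39.4,0],[0,0,0],0],[[9,-39.4,0],[0,0,0],0],[[9,-39.4,0],[0,0,0],0],[[9,-39.4,0],[0,0,0],0]])

```text
clock: 5.9
position: [475.3, 121.5, 154.3]
ee_rot: [3.111, 0.435, -0.003]
contact_force: [-0.0, 1.0, -0.4]
gripper_width: 0.5
grip_force: 0.0
```

Request:
apply_moves(deltas=[[[0,0,0],[0,0,0],0],[[0,0,0],[0,0,0],0]])

```text
clock: 6.1
position: [475.5, 120.9, 154.3]
ee_rot: [3.111, 0.439, -0.003]
contact_force: [-0.0, -0.9, -0.5]
gripper_width: 0.4
grip_force: 0.0
```

```bash
python3 - <<'E'
from h import *
m=camera_model("top");im=read_camera("top");cv2.imwrite("pics/top1.png",im)
a,b,p=key(im,m,"lamp",58);print(a,b,p.round(1))
c=im[170:250,350:440];o=cv2.imread("pics/top0.png")[170:250,350:440]
cv2.imwrite("pics/cmp.png",cv2.resize(np.hstack([o,c]),(0,0),fx=4,fy=4))
s=sense();print(s["position"],s["ee_rot"],s["contact_force"])
E
```

```text
[395.37572254 208.8265896 ] 173 [ 496.6 -284.3   58. ]
[475.69529653 119.59218037 154.38572267] [ 3.11062956e+00  4.35272939e-01 -2.76183023e-03] [ 0.47944813 -0.6154622   0.39875756]
```

View pics/cmp.png

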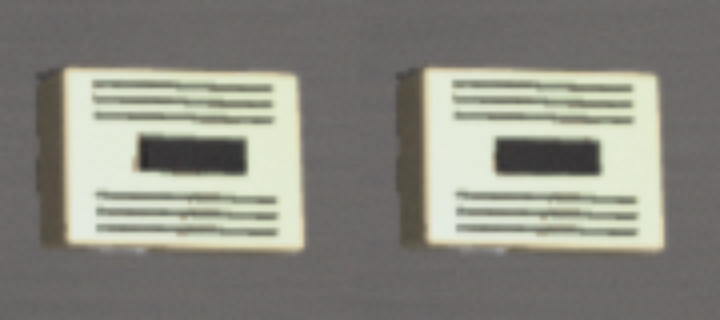

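Before (left) and after (right): the lamp box hasn't moved. The key now images lower, at (548,157), and back-projects to the same xy at z=58, so it is in. Next is the shutter.

Request:
apply_moves(deltas=[[[1,0,30],[0,0,0],0],[[0,0,30],[0,0,0],0],[[0,0,20],[0,0,0],0],[[0,0,12],[0,0,0],0],[[0,0,3],[0,0,0],0],[[0,0,0],[0,0,0],0],[[0,0,0],[0,0,0],0]])

```text
clock: 6.85
position: [478.0, 120.4, 61.0]
ee_rot: [-3.111, -0.434, -0.002]
contact_force: [-0.2, 0.5, 0.7]
gripper_width: 0.3
grip_force: 0.0
```

Request:
apply_moves(deltas=[[[0,0,2],[0,0,0],0],[[0,0,2],[0,0,0],0],[[0,0,2],[0,0,0],0],[[0,0,2],[0,0,0],0],[[0,0,2],[0,0,0],0],[[0,0,0],[0,0,0],0]])

```text
clock: 7.45
position: [477.4, 120.5, 50.1]
ee_rot: [3.111, 0.435, 0.0]
contact_force: [-0.4, -0.9, 3.0]
gripper_width: 0.5
grip_force: 1.4
```

Request:
apply_moves(deltas=[[[0,0,2],[0,0,0],0],[[0,0,2],[0,0,0],0],[[0,0,1.5],[0,0,0],0],[[0,0,1.2],[0,0,0],0],[[0,0,0],[0,0,0],0],[[0,0,0],[0,0,0],0]])

```text
clock: 8.05
position: [477.4, 120.5, 43.6]
ee_rot: [3.111, 0.435, 0.0]
contact_force: [-1.2, -0.6, 6.4]
gripper_width: 0.4
grip_force: 3.3
```

At 6.4 N the shutter key is at its stop. Now the camera.

Request:
apply_moves(deltas=[[[0,0,-5],[0,0,0],0],[[0,0,-15],[0,0,0],0],[[0,0,-30],[0,0,0],0],[[0,0,-30],[0,0,0],0],[[0,0,-20],[0,0,0],0],[[0,0,0],[0,0,0],0]])

```text
clock: 8.65
position: [478.6, 121.0, 146.0]
ee_rot: [-3.111, -0.435, -0.007]
contact_force: [0.2, 0.4, 0.3]
gripper_width: 0.5
grip_force: 0.0
```

Request:
apply_moves(deltas=[[[22.2,-34.8,0],[0,0,0],0],[[22.2,-34.8,0],[0,0,0],0],[[22.2,-34.8,0],[0,0,0],0],[[22.2,-34.8,0],[0,0,0],0],[[22.2,-34.8,0],[0,0,0],0],[[0,0,0],[0,0,0],0],[[0,0,0],[0,0,0],0]])

```text
clock: 9.35
position: [535.4, 318.8, 142.0]
ee_rot: [3.11, 0.438, -0.003]
contact_force: [0.5, -0.9, 0.1]
gripper_width: 0.5
grip_force: 0.0
```

```bash
python3 - <<'E'
from h import *
m=camera_model("top");im=read_camera("top");cv2.imwrite("pics/top2.png",im)
for z in(54,46):
  a,b,p=key(im,m,"shutter",z);print(z,a,b,p.round(1))
s=sense();print(s["position"],s["ee_rot"],s["contact_force"])
E
```

```text
54 [190.79069767 224.81395349] 129 [473.9 119.1  54. ]
46 [190.79069767 224.81395349] 129 [474.4 120.2  46. ]
[535.62552947 317.35553659 142.182671  ] [ 3.10978436  0.43507042 -0.00329547] [-0.07980658 -0.6155823  -0.48832452]
```

Request:
apply_moves(deltas=[[[1,0,30],[0,0,0],0],[[0,0,25],[0,0,0],0],[[0,0,15],[0,0,0],0],[[0,0,10],[0,0,0],0],[[0,0,5],[0,0,0],0],[[0,0,0],[0,0,0],0],[[0,0,0],[0,0,0],0]])

```text
clock: 10.1
position: [537.8, 318.8, 59.3]
ee_rot: [-3.111, -0.435, -0.002]
contact_force: [0.2, -1.0, -0.0]
gripper_width: 0.6
grip_force: 0.0
```

Request:
apply_moves(deltas=[[[0,0,2],[0,0,0],0],[[0,0,2],[0,0,0],0],[[0,0,2],[0,0,0],0],[[0,0,2],[0,0,0],0],[[0,0,2],[0,0,0],0],[[0,0,0],[0,0,0],0]])

```text
clock: 10.7
position: [537.3, 318.5, 48.4]
ee_rot: [3.111, 0.435, -0.0]
contact_force: [-0.6, 0.1, 1.9]
gripper_width: 0.4
grip_force: 1.3
```

Request:
apply_moves(deltas=[[[0,0,2],[0,0,0],0],[[0,0,2],[0,0,0],0],[[0,0,2],[0,0,0],0],[[0,0,1.5],[0,0,0],0],[[0,0,1.4],[0,0,0],0],[[0,0,0],[0,0,0],0],[[0,0,0],[0,0,0],0]])

```text
clock: 11.4
position: [537.3, 318.5, 39.8]
ee_rot: [3.111, 0.435, 0.0]
contact_force: [-1.2, -1.5, 6.3]
gripper_width: 0.3
grip_force: 3.2
```

Request:
apply_moves(deltas=[[[0,0,-5],[0,0,0],0],[[0,0,-15],[0,0,0],0],[[0,0,-30],[0,0,0],0],[[0,0,-40],[0,0,0],0],[[0,0,-40],[0,0,0],0],[[0,0,-20],[0,0,0],0],[[0,-40,0],[0,0,0],0],[[0,-40,0],[0,0,0],0],[[0,-40,0],[0,0,0],0],[[0,0,0],[0,0,0],0]])

```text
clock: 12.4
position: [499.9, 440.9, 190.6]
ee_rot: [-3.105, -0.447, 0.002]
contact_force: [-0.3, 0.6, 0.3]
gripper_width: 0.5
grip_force: 0.0
```

```bash
python3 - <<'E'
from h import *
for c in("top","scene"):
  m=camera_model(c);im=read_camera(c);cv2.imwrite(f"pics/{c}3.png",im);o=cv2.imread(f"pics/{c}0.png")
  for n in H:
    try:
      z=H[n]-(8 if n!="heater" else 0);print(c,n,key(o,m,n)[2].round(1),"now",key(im,m,n,z)[2].round(1),"if out",key(im,m,n)[2].round(1))
    except Exception as e: print(c,n,e)
cv2.imwrite("pics/top3b.png",cv2.resize(cv2.imread("pics/top3.png"),(800,600)))
s=sense();print(s["clock"],s["position"],s["contact_force"])
E
```

```text
top lamp [ 496.7 -284.    66. ] now [ 496.6 -284.4   58. ] if out [ 495.8 -282.3   66. ]
top shutter [474.2 119.9  54. ] now [474.7 120.4  46. ] if out [474.2 119.2  54. ]
top camera [534.1 318.1  50. ] now [534.2 319.1  42. ] if out [533.1 315.9  50. ]
top heater [532.3 -96.6  58. ] now [537.4 -97.5  58. ] if out [537.4 -97.5  58. ]
scene lamp [ 501.8 -282.4   66. ] now [ 500.4 -284.3   58. ] if out [ 506.1 -279.1   66. ]
scene shutter [480.  121.2  54. ] now [477.3 121.1  46. ] if out [483.1 121.6  54. ]
scene camera [539.2 318.5  50. ] now [536.5 320.   42. ] if out [541.7 318.1  50. ]
scene heater [537.  -97.6  58. ] now [537.  -97.6  58. ] if out [537.  -97.6  58. ]
12.5 [503.48137524 434.96773666 190.12930589] [ 0.72513924  0.3974877  -0.4610297 ]
```

View pics/top3b.png

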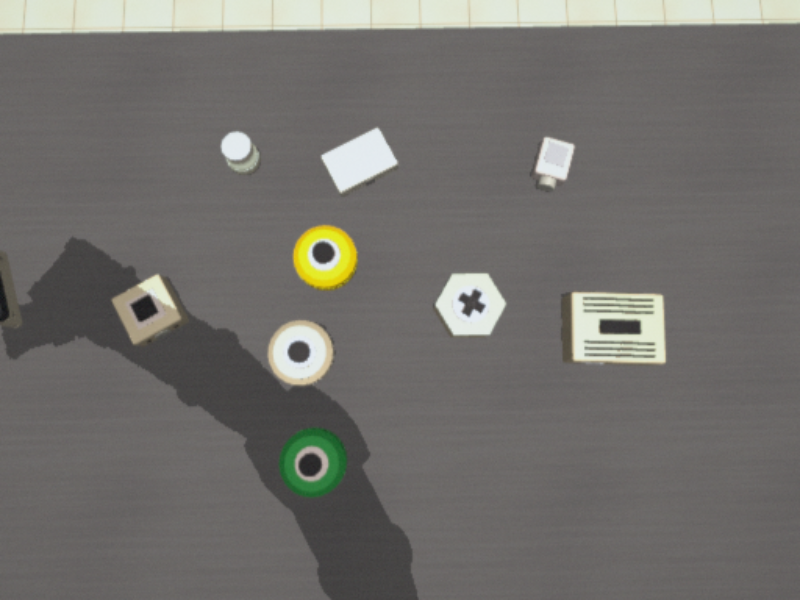

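The three keys are now at (620,327), (299,351) and (146,309). Their positions fit the fully-in heights in both cameras. The heater key at (471,303) is unchanged, and nothing has shifted.

```bash
python3 -c "
from plant import *
print(hand_in())"
```

```text
the job is handed in; nothing more can be done
None
```

I pressed the lamp, shutter and camera keys in that order, each fully down at about 6–7 N; the final pictures show them in, the heater key still out and nothing shifted, and the job is handed in (no verdict was returned).

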